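# Lay the carving gouges in the bench rest in order of width

## Robot

A 6-joint arm with a two-finger parallel gripper is mounted at the origin on a cart in front of the work surface, level with it; the furniture and walls round the work are solid. World frame = base frame: x ahead of the robot, y to its left, z up, the work surface at z = 0. Lengths are in mm, angles in rad, forces in N, time in s.
With the tool pointing down it reaches from about 350 to 875 mm from the base axis. Payload 4.2 kg.
Tool frame: the origin (TCP) lies midway between the tips of the shut fingers; the grasp point (between the pads) lies 19 mm behind it (arm.tcp_to_grasp is the distance from the TCP to the grasp point, in mm); z points along the fingers, y is the line along which they close (so a half turn about z gives the same grasp; the last joint's range is limited). The gripper opens to 85 mm and grips with 20 to 120 N. Pads are 22 mm wide; open, the fingers measure 114 mm over their backs; the gripper's body (76 mm by 85 mm) begins 54 mm behind the grasp point. The pads swing forward as they close: fully open they stand 13 mm farther back than shut.
Start: joints at [-1.004, 0.385, 0.008, 0, -1.194, -0.259], TCP at [189.367, -595.6, 231.312] pointing down, gripper open.
Joint ranges: [-3.14, 3.14], [-1.21, 2.06], [-1.07, 1.41], [-3.16, 2.05], [-2.99, -0.16], [-3.1, 3.1]. Speed limits (rad/s): [2.79, 2.79, 3.14, 3.14, 3.14, 3.14].

## Interface

Orientations are given as a unit quaternion [x, y, z, w].
In Python, from bench import arm gives the robot as it stands.
- The arm moves only by the tool arm_command, never from a script. Its argument "rows" is a list of rows, each a list of 2 entries, a list of its own where there are three numbers: the shift along the tool's x, y, z as a fraction of full scale, then the turn, a rotation vector about the tool's x, y, z as a fraction of full scale. In form: [[[x, y, z], [wx, wy, wz]], ...]. A call has 1 to 5 rows; each row is the pose to reach, as a shift and turn from the pose commanded when the call began, along the tool's axes at that moment, turning the shorter way round; what a row does not reach only later rows make up. Full scale, the value 1, is 0.25 m for a shift and 180 degrees for a turn. A row lasts 1/10 s, in which the tool goes at most 50 mm and 8.59 degrees, less where a joint would pass 70% of its speed; a pose out of reach is approached as far as the arm can. A call with a number of a shift or a turn outside -1 to 1 is refused whole. A call with a gripper value outside its range is refused whole. "grip" is the opening, from 0 (shut) to 1 (fully open), set as the call begins (left out, the last holds). The fingers move at their own pace and stop on an object; the grip force is fixed at half the most. Time passes only in rows, so rows that repeat a pose let the fingers close. It gives the time, the measured TCP pose, the force, the opening and the grip force at its end, in the units of the state.
- arm.read_state(): the state, without advancing time (a new reading comes with each control period).
- arm.get_image(name): name is "scene" or "top"; returns (picture, depth): 400x640x3 uint8, blue, green, red; 400x640 float32, mm along the optical axis (not along the pixel's ray), 0 where there is no reading.
- arm.camera_info(name): a dict with "fx", "fy", "cx", "cy" (pixels), "extrinsics" (4x4, takes a point from camera to world coordinates). Camera axes: x right, y down, z forward; pixel columns grow to the right and rows downward; lengths in mm; the calibration is good to about 2 mm. A picture is of the moment at which its call begins. camera_info takes no time and is no camera call.
- arm.job_done(): hands the job in; it is judged then, once.
Trained networks look in the newest picture that a camera, given by its name, has taken for a name from the list of things; names that differ only in an ending like _2 or _b are one class to them, and where a whole thing is asked for, a point or a joint stands for the part that bears it (a point fixed in the world has none). Each returns a list of dicts, best first, with "score" (0 to 1); they miss things now and then, are a little off and sometimes report something else, mostly with a low value. They report only what shows in the picture. A call takes as long as a camera call.
- arm.spot_in(camera, query): "position" ([column, row] in pixels, amid what is visible of it).
The state is a dict: "clock": time; "joints": joint angles; "joint_vel": joint speeds; "joint_efforts": joint torques, N m; "position": TCP position; "ee_rot": TCP orientation; "contact_force": force on the tool from outside, world axes, zero at the start; "wrist_torque": the same for the moment, N m; "gripper_width": finger opening in mm; "grasp_force": force on a finger pad.
Only numpy, scipy, OpenCV 4.12 (cv2) and the standard library are available. Lean on these libraries where they do the work, as an engineer would, in place of code of your own. Each camera call takes 0.05 s, during which the arm holds its last target. There are 200 camera calls.

## Task

Lay the four carving gouges in the notched rest in order of width, one to a notch, with the widest in the notch beside the mallet and the narrowest in the notch beside the carved head. Each handle must be seated down in its V-notch with the blade lying on the far corked sill, level, straight and hollow side up. Leave the mallet and the carved head where they are.

Things in the scene. Friction and masses are not known exactly. Their poses are not given: they have to be found in the camera images.
- gouge_6mm: carving gouge, narrowest: steel blade 6 mm wide, a slim rod, hollow side up; 26 mm octagonal pale handle 110 mm long; 180 mm, 0.13 kg. Starts level. Origin: underside of the handle, below its grip point (balance 1 to 18 mm behind), 75 mm from the butt, 105 mm from the edge. x along the tool to the edge, z up; handle axis 13 mm above the origin, blade's underside 7 mm
- gouge_14mm: carving gouge, second narrowest: steel blade 14 mm wide, half as wide as the handle, hollow side up; 26 mm octagonal pale handle 110 mm long; 180 mm, 0.13 kg. Starts level. Origin: underside of the handle, below its grip point (balance 1 to 18 mm behind), 75 mm from the butt, 105 mm from the edge. x along the tool to the edge, z up; handle axis 13 mm above the origin, blade's underside 7 mm
- gouge_24mm: carving gouge, second widest: steel blade 24 mm wide, about as wide as the handle, hollow side up; 26 mm octagonal pale handle 110 mm long; 180 mm, 0.13 kg. Starts level. Origin: underside of the handle, below its grip point (balance 1 to 18 mm behind), 75 mm from the butt, 105 mm from the edge. x along the tool to the edge, z up; handle axis 13 mm above the origin, blade's underside 7 mm
- gouge_38mm: carving gouge, widest: steel blade 38 mm wide, much wider than the handle, hollow side up; 26 mm octagonal pale handle 110 mm long; 180 mm, 0.13 kg. Starts level. Origin: underside of the handle, below its grip point (balance 1 to 18 mm behind), 75 mm from the butt, 105 mm from the edge. x along the tool to the edge, z up; handle axis 13 mm above the origin, blade's underside 7 mm
- gouge_rest: fixed rest, 186 x 342 mm: two rails along y on a 12 mm board. Handle rail (28 mm thick, 50 high): 4 V-notches, 53 wide at the top, at y = 112.5, 37.5, -37.5, -112.5. Corked blade sill 36 high at x = 133, dividers to 52. Origin: bench, under the handle rail; x to the sill, away from the robot, z up. A seated gouge is level along x, origin at x = 46, z = 29
- mallet: carver's mallet lying beside one end of the rest (either end, by the start): round dark head about 85 mm thick, pale handle, 290 mm long. Origin: on the bench, about where handle and head meet; its y in the rest's frame tells the end
- carving: pale carved wooden head on a foot, 190 mm tall, 115 x 86 mm, standing loose beside the other end of the rest. Origin: centre of its underside, z up

How it is judged:
By the outcome, as a careful person would: the job done as asked, in the order asked, and still so for the second after the job is handed in, with the robot touching nothing.
It also fails if it takes over 106 s, if anything falls off the work surface, if the arm or the gripper's body presses on something with over 40 N, if the wrist force passes 120 N, or if a joint passes its speed limit or range.

## Working session

There is one attempt and no reset: what is moved stays moved. The work goes in short steps, Python scripts to look and compute and a tool call to move; the robot and the scene stay as the last step left them, time stands still between calls to the robot, and variables do not carry over. Pictures are saved under pics/ and viewed, at most 14 in all, crops included, and the job is handed in when it is done.

Besides the shell and the picture viewer there is one more tool, called after "Emit:" in YAML: its name, and indented under it one key for each argument. arm_command: Moves the arm, as the interface text tells. Shift numbers are shares of 0.25 m and turn numbers shares of 180 degrees, none past 1 either way. Its arguments: {"type":"object","properties":{"rows":{"type":"array","items":{"type":"array"}},"grip":{"type":"number"}},"required":["rows"]}

```bash
mkdir -p pics; ls; python3 - <<'E'
from bench import arm
import cv2,numpy as np
s=arm.read_state();print(s['clock'],s['position'],s['ee_rot'],s['gripper_width'])
for n in('top','scene'):
    im,d=arm.get_image(n);cv2.imwrite(f'pics/{n}0.png',im);np.save(f'{n}_d.npy',d)
    c=arm.camera_info(n);print(n,c['fx'],c['fy'],c['cx'],c['cy'],np.round(c['extrinsics'],3).tolist())
    for q in['gouge_6mm','gouge_14mm','gouge_24mm','gouge_38mm','gouge_rest','mallet','carving']:
        print(q,[(np.round(r['position']).tolist(),round(r['score'],2)) for r in arm.spot_in(n,q)][:4])
E
```

```text
pics
0.0 [ 189.17267414 -595.07203528  230.1964092 ] [-1.53196378e-01  9.88195140e-01  1.08844979e-03 -2.23487217e-04] 85.42126854693018
top 418.64340510496726 418.64340510496726 316.432691905518 201.6785638933056 [[0.001, -0.999, 0.047, 524.254], [-1.0, -0.0, 0.015, 50.319], [-0.015, -0.047, -0.999, 1019.616], [0.0, 0.0, 0.0, 1.0]]
gouge_6mm [([348.0, 259.0], 0.71)]
gouge_14mm [([426.0, 258.0], 0.85)]
gouge_24mm [([267.0, 249.0], 0.92)]
gouge_38mm [([189.0, 256.0], 0.79)]
gouge_rest [([312.0, 158.0], 0.97), ([424.0, 262.0], 0.47)]
mallet [([427.0, 153.0], 0.83)]
carving [([311.0, 158.0], 0.74), ([183.0, 157.0], 0.56)]
scene 372.65549038834246 372.65549038834246 319.49445117766294 195.03448965965737 [[-0.877, -0.355, 0.325, 223.778], [-0.481, 0.625, -0.615, 721.782], [0.016, -0.695, -0.718, 804.695], [0.0, 0.0, 0.0, 1.0]]
gouge_6mm [([377.0, 202.0], 0.56)]
gouge_14mm [([398.0, 166.0], 0.6)]
gouge_24mm [([339.0, 248.0], 0.65)]
gouge_38mm [([304.0, 304.0], 0.8)]
gouge_rest [([285.0, 200.0], 0.83)]
mallet [([331.0, 135.0], 0.57)]
carving [([223.0, 236.0], 0.85), ([285.0, 199.0], 0.71)]
```

View pics/top0.png

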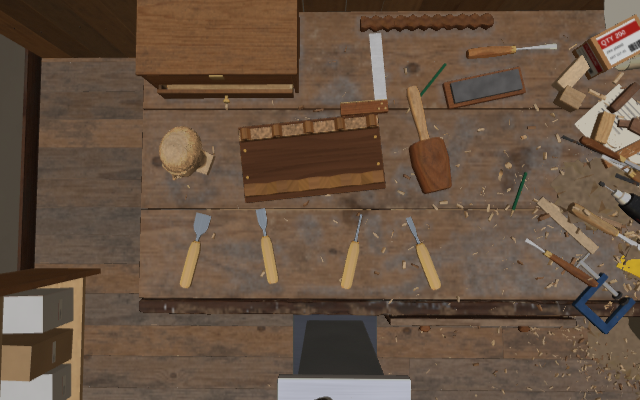

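View pics/scene0.png

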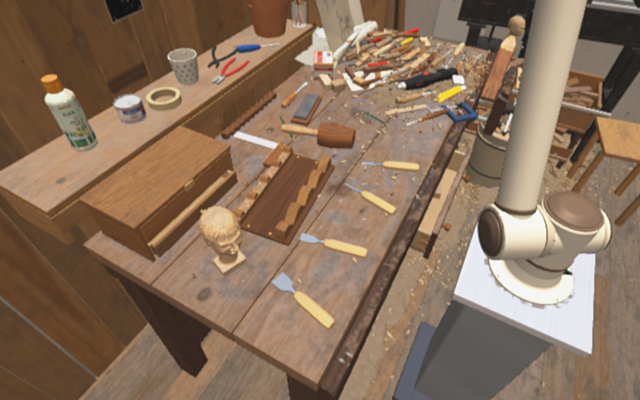

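The top view shows the gouges left to right as 38 (190,255), 24 (267,247), 6 (351,252) and 14 (424,253). The carved head is on the left (181,152, the +y end) and the mallet on the right (428,150, the -y end). So the order by rest y is 6 at +112.5, 14 at +37.5, 24 at -37.5 and 38 at -112.5.

```bash
cat > h.py <<'E'
from bench import arm
import cv2,numpy as np
from scipy.optimize import minimize
from scipy.spatial.transform import Rotation as R
def cloud(n,im=None,d=None):
    if im is None: im,d=arm.get_image(n)
    c=arm.camera_info(n);v,u=np.mgrid[:400,:640]
    P=np.stack([(u-c['cx'])/c['fx']*d,(v-c['cy'])/c['fy']*d,d],-1)
    E=np.array(c['extrinsics']);return im,P@E[:3,:3].T+E[:3,3]
def gouge(im,P,uv,r=48):
    """pale handle: axis and butt; edge end from blade side. returns origin xy, yaw"""
    hsv=cv2.cvtColor(im,cv2.COLOR_BGR2HSV)
    m=((hsv[...,0]>10)&(hsv[...,0]<30)&(hsv[...,1]>70)&(hsv[...,2]>150)).astype(np.uint8)
    v,u=np.mgrid[:400,:640];m[np.hypot(u-uv[0],v-uv[1])>r]=0
    n,l,s,_=cv2.connectedComponentsWithStats(m);k=1+np.argmax(s[1:,4]);q=P[l==k]
    z=np.median(q[:,2]);c=q[:,:2].mean(0);w,V=np.linalg.eigh(np.cov((q[:,:2]-c).T));a=V[:,1]*np.sign(V[0,1])
    t=(q[:,:2]-c)@a;mid=c+a*(np.percentile(t,1)+np.percentile(t,99))/2
    return mid+a*20,np.degrees(np.arctan2(a[1],a[0])),z,np.ptp(t),s[k,4]
E
python3 - <<'E'
from h import *
im,P=cloud('top')
v,u=np.mgrid[:400,:640]
b=P[215:290,150:460,2];print('bench z',np.median(b))
for n,uv in dict(g38=(190,262),g24=(268,255),g6=(351,262),g14=(427,265)).items(): 
    o=gouge(im,P,uv);print(n,np.round(o[0],1),np.round(o[1:],1))
# rest
m=(u>225)&(u<400)&(v>105)&(v<210)&(P[...,2]>6)&(P[...,2]<70)
Q=P[m]
def model(x,y):
    yy=np.abs(np.abs(y)-75);yn=np.abs(yy-37.5)  # dist to notch centre
    z=np.where((x>-27)&(x<159)&(np.abs(y)<171),12.,0)
    rail=np.clip(50-(26.5-yn),20,50); z=np.where((np.abs(x)<14)&(np.abs(y)<171),rail,z)
    return z,yn
def cost(p):
    c,s=np.cos(p[2]),np.sin(p[2]);d=Q[:,:2]-p[:2];x=d@[c,s];y=d@[-s,c]
    z,_=model(x,y);k=x<100
    return np.mean(np.minimum(np.abs(z-Q[:,2])[k],15))
r=cv2.minAreaRect(Q[:,:2].astype(np.float32));print('rect',r)
best=min((minimize(cost,[x0,y0,a],method='Nelder-Mead',options=dict(initial_simplex=[[x0,y0,a],[x0+8,y0,a],[x0,y0+8,a],[x0,y0,a+.04]])) for x0 in np.arange(540,610,15) for y0 in np.arange(30,100,15) for a in(0.,.08,-.08)),key=lambda r:r.fun)
print(best.x,np.degrees(best.x[2]),best.fun)
p=best.x;c,s=np.cos(p[2]),np.sin(p[2]);d=Q[:,:2]-p[:2];x=d@[c,s];y=d@[-s,c]
for lo in range(-40,175,8):
    k=(x>=lo)&(x<lo+8);print(lo,k.sum(),np.round(np.percentile(Q[k,2],[10,50,90]),0) if k.any() else'',end=';')
print()
k=np.abs(x)<10
for lo in range(-180,180,10):
    j=k&(y>=lo)&(y<lo+10);print(lo+5,np.round(np.median(Q[j,2])) if j.any() else'-',end='; ')
print()
k=(x>125)&(x<141)
for lo in range(-180,180,10):
    j=k&(y>=lo)&(y<lo+10);print(lo+5,np.round(np.median(Q[j,2])) if j.any() else'-',end='; ')
s=arm.read_state();print(s['clock'])
E
```

```text
bench z -0.6905744363743906
g38 [440.8 359.6] [-21.2  24.2 264.9 474. ]
g24 [454.6 182. ] [  9.5  24.1 123.4 484. ]
g6 [442.  -17.1] [-11.2  24.1 143.6 502. ]
g14 [ 437.  -188.3] [ 25.2  24.  257.2 484. ]
rect ((699.3336791992188, 78.27085876464844), (263.77154541015625, 390.9224548339844), 6.929781913757324)
[6.14701022e+02 7.21925514e+01 1.04895692e-01] 6.01008044309277 1.7044025328757264
-40 2 [ 7.  8. 10.];-32 198 [ 8. 11. 14.];-24 469 [10. 12. 14.];-16 616 [12. 34. 50.];-8 471 [27. 45. 51.];0 476 [27. 43. 51.];8 363 [27. 44. 51.];16 387 [10. 12. 14.];24 463 [10. 12. 14.];32 464 [10. 12. 14.];40 463 [10. 12. 14.];48 462 [10. 12. 14.];56 465 [10. 12. 14.];64 456 [10. 12. 14.];72 458 [10. 12. 14.];80 458 [ 9. 12. 14.];88 460 [10. 12. 14.];96 459 [10. 12. 15.];104 453 [10. 12. 14.];112 600 [10. 13. 31.];120 670 [19. 36. 51.];128 474 [34. 37. 52.];136 463 [34. 37. 51.];144 125 [33. 37. 51.];152 376 [ 9. 12. 17.];160 166 [17. 20. 23.];168 121 [18. 20. 22.];
-175 7.0; -165 48.0; -155 50.0; -145 50.0; -135 45.0; -125 36.0; -115 27.0; -105 32.0; -95 43.0; -85 49.0; -75 50.0; -65 49.0; -55 41.0; -45 31.0; -35 27.0; -25 37.0; -15 47.0; -5 50.0; 5 50.0; 15 47.0; 25 36.0; 35 27.0; 45 31.0; 55 41.0; 65 50.0; 75 50.0; 85 49.0; 95 42.0; 105 31.0; 115 26.0; 125 37.0; 135 46.0; 145 51.0; 155 51.0; 165 47.0; 175 10.0; 
-175 12.0; -165 37.0; -155 51.0; -145 50.0; -135 37.0; -125 36.0; -115 36.0; -105 36.0; -95 37.0; -85 41.0; -75 52.0; -65 42.0; -55 36.0; -45 36.0; -35 36.0; -25 36.0; -15 36.0; -5 50.0; 5 51.0; 15 36.0; 25 36.0; 35 35.0; 45 36.0; 55 36.0; 65 42.0; 75 52.0; 85 39.0; 95 36.0; 105 36.0; 115 36.0; 125 36.0; 135 36.0; 145 49.0; 155 50.0; 165 36.0; 175 -; 0.85
```

```bash
python3 - <<'E'
s=open('h.py').read()
s=s.replace("q=P[l==k]\n","q=P[l==k];q=q[q[:,2]>15]\n    for _ in range(3):\n        c=np.median(q[:,:2],0);w,V=np.linalg.eigh(np.cov((q[:,:2]-c).T));e=(q[:,:2]-c)@V;q=q[(np.abs(e[:,0])<17)&(np.abs(e[:,1])<75)]\n")
open('h.py','w').write(s)
E
python3 - <<'E'
from h import *
im,P=cloud('top')
for n,uv in dict(g38=(190,262),g24=(268,255),g6=(351,262),g14=(427,265)).items(): 
    o=gouge(im,P,uv);print(n,np.round(o[0],1),np.round(o[1:],1))
    c=arm.camera_info('top');E=np.linalg.inv(np.array(c['extrinsics']))
    a=np.radians(o[1])
    for t in(-75,0,35,105):
        p=E[:3,:3]@np.r_[o[0]+t*np.array([np.cos(a),np.sin(a)]),20]+E[:3,3];cv2.circle(im,(int(round(p[0]/p[2]*c['fx']+c['cx'])),int(round(p[1]/p[2]*c['fy']+c['cy']))),1,(0,0,255),-1)
rp=np.array([614.7,72.2]);a=np.radians(6.01);Rm=np.array([[np.cos(a),-np.sin(a)],[np.sin(a),np.cos(a)]])
for y in(112.5,37.5,-37.5,-112.5):
    print(np.round(rp+Rm@[46,y],1))
    for x,z in((0,27),(133,36)):
        p=E[:3,:3]@np.r_[rp+Rm@[x,y],z]+E[:3,3];cv2.circle(im,(int(round(p[0]/p[2]*c['fx']+c['cx'])),int(round(p[1]/p[2]*c['fy']+c['cy']))),1,(0,255,0),-1)
cv2.imwrite('pics/chk.png',cv2.resize(im[100:300,160:460],None,fx=2.6,fy=2.6))
E
```

```text
g38 [440.6 361.3] [-17.3  24.5 111.  474. ]
g24 [454.4 182.7] [ 11.   24.2 112.  484. ]
g6 [441.8 -18.2] [-12.7  24.5 112.4 502. ]
g14 [ 437.5 -189.9] [ 21.3  24.5 113.1 483. ]
[648.7 188.9]
[656.5 114.3]
[664.4  39.7]
[672.2 -34.9]
```

View pics/chk.png

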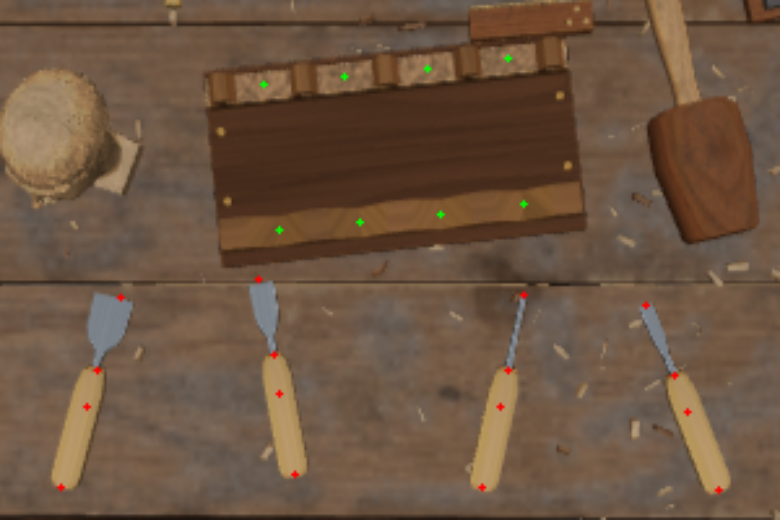

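The dots fall on the handles and notches. The blades show yaws of about -14.5 (38), 9.5 (24), -12 (6) and 21 (14) degrees. Next is a move planner.

```bash
cat > plan.py <<'E'
# usage: plan.py x,y,z,psi ...  ; psi = gouge yaw deg (tool x = psi+180)
import sys;from h import *
s=arm.read_state();p=np.array(s['position']);r=R.from_quat(s['ee_rot'])
print('t',round(s['clock'],2),'pos',np.round(p,1),'xyaw-180',round(np.degrees(np.arctan2(*(-r.as_matrix()[[1,0],0]))),1),'tilt',np.round(r.as_matrix()[:2,2],3),'F',np.round(s['contact_force'],1),'w',round(s['gripper_width'],1),'g',round(s['grasp_force'],1))
for a in sys.argv[1:]:
    x,y,z,psi=map(float,a.split(','));T=R.from_euler('z',psi+180,degrees=True)*R.from_euler('x',180,degrees=True)
    d=r.inv().apply(np.array([x,y,z])-p);w=(r.inv()*T).as_rotvec()/np.pi
    print(a,'rows>=',round(max(np.linalg.norm(d)/50,np.linalg.norm(w)*180/8.59),1),np.round(d/250,3).tolist(),np.round(w,3).tolist())
    p=p+r.apply(np.round(d/250,3)*250);r=r*R.from_rotvec(np.round(w,3)*np.pi)
E
python3 plan.py 300,-420,170,21 437.5,-190,120,21 437.5,-190,2,21
```

```text
t 0.9 pos [ 189.4 -595.6  231.3] xyaw-180 17.6 tilt [ 0. -0.] F [ 0.4  0.3 -0.1] w 85.4 g 0.0
300,-420,170,21 rows>= 4.3 [-0.635, 0.535, 0.245] [-0.0, 0.0, -0.019]
437.5,-190,120,21 rows>= 5.5 [-0.843, 0.661, 0.2] [-0.0, 0.0, 0.0]
437.5,-190,2,21 rows>= 2.4 [-0.0, 0.0, 0.472] [-0.0, 0.0, 0.0]
```

Emit:
arm_command:
  rows:
    - [[-0.635,0.535,0.245],[0,0,-0.019]]
    - [[-0.635,0.535,0.245],[0,0,-0.019]]
    - [[-0.635,0.535,0.245],[0,0,-0.019]]
    - [[-0.635,0.535,0.245],[0,0,-0.019]]
    - [[-0.635,0.535,0.245],[0,0,-0.019]]
  grip: 0.7

```text
clock: 1.4
position: [300.8, -416.5, 169.0]
ee_rot: [-0.184, 0.983, 0.001, -0.0]
contact_force: [-1.0, -0.4, 0.1]
gripper_width: 60.0
grasp_force: 0.0
```

Emit:
arm_command:
  rows:
    - [[-0.843,0.661,0.2],[0,0,0]]
    - [[-0.843,0.661,0.2],[0,0,0]]
    - [[-0.843,0.661,0.2],[0,0,0]]
    - [[-0.843,0.661,0.2],[0,0,0]]
    - [[-0.843,0.661,0.2],[0,0,0]]

```text
clock: 1.9
position: [427.1, -207.3, 124.3]
ee_rot: [-0.183, 0.983, -0.0, 0.001]
contact_force: [1.7, -1.0, 0.2]
gripper_width: 60.1
grasp_force: 0.0
```

```bash
python3 plan.py 437.5,-190,60,21 437.5,-190,2,21
```

```text
t 1.9 pos [ 427.1 -207.3  124.3] xyaw-180 21.1 tilt [ 0.001 -0.   ] F [ 1.7 -1.   0.2] w 60.1 g 0.0
437.5,-190,60,21 rows>= 1.3 [-0.063, 0.05, 0.257] [-0.0, 0.0, 0.0]
437.5,-190,2,21 rows>= 1.2 [-0.0, -0.0, 0.232] [-0.0, 0.0, 0.0]
```

Emit:
arm_command:
  rows:
    - [[-0.063,0.05,0.257],[0,0,0]]
    - [[-0.063,0.05,0.257],[0,0,0]]
    - [[-0.063,0.05,0.257],[0,0,0]]
    - [[-0.063,0.05,0.257],[0,0,0]]
    - [[-0.063,0.05,0.257],[0,0,0]]

```text
clock: 2.4
position: [437.3, -192.4, 61.3]
ee_rot: [-0.182, 0.983, -0.001, 0.001]
contact_force: [-0.4, 0.6, 0.2]
gripper_width: 60.0
grasp_force: 0.0
```

```bash
python3 plan.py 437.5,-190,2,21; python3 - <<'E'
from h import *
im,d=arm.get_image('top');cv2.imwrite('pics/g1.png',cv2.resize(im[190:310,350:500],None,fx=4,fy=4))
E
```

```text
t 2.4 pos [ 437.3 -192.4   61.3] xyaw-180 21.0 tilt [ 0.003 -0.001] F [-0.4  0.6  0.2] w 60.0 g 0.0
437.5,-190,2,21 rows>= 1.2 [-0.004, 0.009, 0.237] [-0.0, 0.001, 0.0]
```

View pics/g1.png

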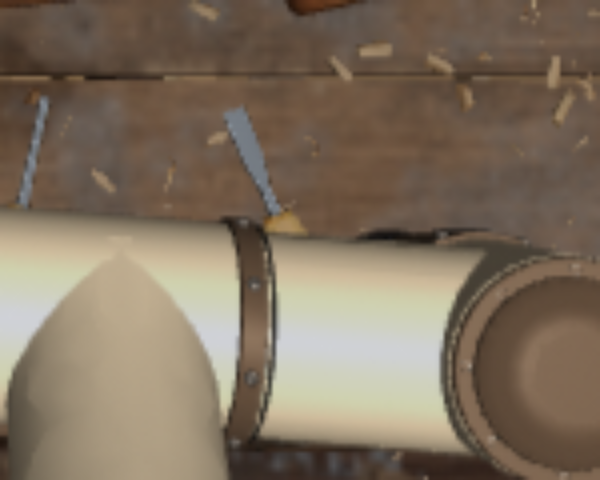

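The arm hides the handle, and only the 14 mm blade at (240,110) to (285,225) shows. That fits the estimate, so I'll descend and grip.

Emit:
arm_command:
  rows:
    - [[-0.004,0.009,0.12],[0,0,0]]
    - [[-0.004,0.009,0.2],[0,0,0]]
    - [[-0.004,0.009,0.237],[0,0,0]]
    - [[-0.004,0.009,0.237],[0,0,0]]
    - [[-0.004,0.009,0.237],[0,0,0]]

```text
clock: 2.95
position: [437.2, -189.6, 1.6]
ee_rot: [-0.183, 0.983, -0.0, 0.001]
contact_force: [0.4, -0.5, -0.3]
gripper_width: 59.9
grasp_force: 0.0
```

Emit:
arm_command:
  rows:
    - [[0,0,0],[0,0,0]]
    - [[0,0,0],[0,0,0]]
    - [[0,0,0],[0,0,0]]
    - [[0,0,0],[0,0,0]]
    - [[0,0,0],[0,0,0]]
  grip: 0

```text
clock: 3.45
position: [437.3, -189.4, 1.8]
ee_rot: [-0.183, 0.983, -0.0, 0.001]
contact_force: [0.2, -0.0, 6.6]
gripper_width: 24.8
grasp_force: 58.8
```

```bash
python3 plan.py 437.5,-190,130,15 550,-40,130,6 656.5,114.3,130,6 656.5,114.3,50,6
```

```text
t 3.45 pos [ 437.3 -189.4    1.8] xyaw-180 21.1 tilt [ 0.002 -0.   ] F [ 0.2 -0.   6.6] w 24.8 g 58.8
437.5,-190,130,15 rows>= 2.6 [-0.001, -0.003, -0.513] [-0.0, 0.001, 0.034]
550,-40,130,6 rows>= 3.7 [-0.589, 0.463, -0.001] [-0.0, -0.0, 0.05]
656.5,114.3,130,6 rows>= 3.8 [-0.488, 0.57, -0.001] [-0.0, -0.0, -0.0]
656.5,114.3,50,6 rows>= 1.6 [-0.001, 0.001, 0.32] [-0.0, -0.0, -0.0]
```

Emit:
arm_command:
  rows:
    - [[0,0,-0.1],[0,0,0]]
    - [[0,0,-0.25],[0,0,0.01]]
    - [[0,0,-0.4],[0,0,0.03]]
    - [[-0.001,-0.003,-0.513],[0,0,0.034]]
    - [[-0.001,-0.003,-0.513],[0,0,0.034]]

```text
clock: 3.95
position: [439.7, -190.3, 133.2]
ee_rot: [-0.13, 0.991, -0.001, 0.005]
contact_force: [0.9, 1.1, -1.4]
gripper_width: 24.7
grasp_force: 59.4
```

Emit:
arm_command:
  rows:
    - [[-0.12,0.09,0],[0,0,0.01]]
    - [[-0.26,0.21,0],[0,0,0.02]]
    - [[-0.4,0.32,0],[0,0,0.04]]
    - [[-0.52,0.41,0],[0,0,0.05]]
    - [[-0.589,0.463,-0.001],[0,0,0.05]]

```text
clock: 4.45
position: [550.2, -37.9, 127.9]
ee_rot: [-0.053, 0.999, 0.0, -0.001]
contact_force: [-0.0, 0.1, -1.5]
gripper_width: 24.2
grasp_force: 59.3
```

Emit:
arm_command:
  rows:
    - [[-0.1,0.12,0],[0,0,0]]
    - [[-0.22,0.26,0],[0,0,0]]
    - [[-0.35,0.41,0],[0,0,0]]
    - [[-0.45,0.52,0],[0,0,0]]
    - [[-0.488,0.57,-0.001],[0,0,0]]

```text
clock: 4.95
position: [656.9, 116.7, 127.5]
ee_rot: [-0.053, 0.999, -0.0, -0.001]
contact_force: [0.5, -0.3, -0.8]
gripper_width: 24.5
grasp_force: 59.3
```

```bash
python3 plan.py 656.5,114.3,55,6 656.5,114.3,31,6; python3 - <<'E'
from h import *
im,d=arm.get_image('top');cv2.imwrite('pics/p1.png',cv2.resize(im[90:290,160:460],None,fx=2,fy=2))
im,d=arm.get_image('scene');cv2.imwrite('pics/p1s.png',cv2.resize(im[90:310,170:450],None,fx=2,fy=2))
a=cv2.imread('pics/p1.png');b=cv2.imread('pics/p1s.png')
h=max(a.shape[0],b.shape[0]);z=np.zeros((h,a.shape[1]+b.shape[1],3),np.uint8);z[:a.shape[0],:a.shape[1]]=a;z[:b.shape[0],a.shape[1]:]=b
cv2.imwrite('pics/p1c.png',cv2.resize(z,(800,int(h*800/z.shape[1]))))
E
```

```text
t 4.95 pos [656.9 116.7 127.5] xyaw-180 6.1 tilt [-0.001 -0.   ] F [ 0.5 -0.3 -0.8] w 24.5 g 59.3
656.5,114.3,55,6 rows>= 1.5 [0.002, -0.009, 0.29] [-0.0, -0.0, 0.0]
656.5,114.3,31,6 rows>= 0.5 [0.0, -0.0, 0.096] [-0.0, -0.0, 0.0]
```

View pics/p1c.png

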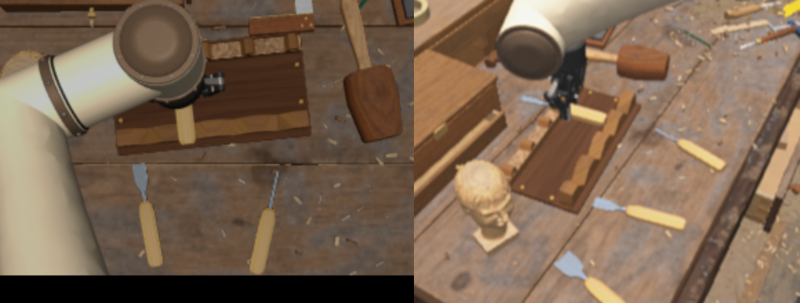

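The gouge hangs level, with its handle at (185,125) over the second notch from the head. I'll lower it.

Emit:
arm_command:
  rows:
    - [[0.001,-0.004,0.12],[0,0,0]]
    - [[0.002,-0.007,0.24],[0,0,0]]
    - [[0.002,-0.007,0.29],[0,0,0]]
    - [[0.002,-0.007,0.29],[0,0,0]]
    - [[0.002,-0.007,0.29],[0,0,0]]

```text
clock: 5.55
position: [656.2, 111.9, 57.9]
ee_rot: [-0.052, 0.999, -0.0, 0.001]
contact_force: [-1.2, 0.3, -0.8]
gripper_width: 24.8
grasp_force: 59.3
```

```bash
python3 plan.py 656.5,114.3,32,6; python3 - <<'E'
from h import *
im,P=cloud('top')
try:
  o=gouge(im,P,(303,165),30);print(np.round(o[0],1),o[1:])
except Exception as e: print(e)
E
```

```text
t 5.55 pos [656.2 111.9  57.9] xyaw-180 5.9 tilt [ 0.001 -0.   ] F [-1.2  0.3 -0.8] w 24.8 g 59.3
656.5,114.3,32,6 rows>= 0.5 [-0.002, 0.009, 0.103] [-0.0, 0.0, -0.0]
[628.7 109. ] (np.float64(8.434788223078298), np.float64(80.59909735418631), np.float64(50.665559342088066), np.int32(234))
```

Emit:
arm_command:
  rows:
    - [[0,0.004,0.03],[0,0,0]]
    - [[0,0.006,0.06],[0,0,0]]
    - [[0,0.006,0.09],[0,0,0]]
    - [[0,0.006,0.09],[0,0,0]]
    - [[0,0.006,0.09],[0,0,0]]

```text
clock: 6.1
position: [655.4, 113.9, 34.0]
ee_rot: [-0.052, 0.999, -0.0, -0.0]
contact_force: [-0.1, 0.6, -2.0]
gripper_width: 24.7
grasp_force: 59.3
```

Emit:
arm_command:
  rows:
    - [[0,0,0.005],[0,0,0]]
    - [[0,0,0.008],[0,0,0]]
    - [[0,0,0.008],[0,0,0]]
    - [[0,0,0.008],[0,0,0]]

```text
clock: 6.5
position: [655.6, 114.0, 32.6]
ee_rot: [-0.052, 0.999, 0.0, 0.0]
contact_force: [-0.6, 0.3, -0.7]
gripper_width: 24.5
grasp_force: 59.3
```

Emit:
arm_command:
  rows:
    - [[0,0,0.004],[0,0,0]]
    - [[0,0,0.008],[0,0,0]]
    - [[0,0,0.008],[0,0,0]]

```text
clock: 6.8
position: [655.8, 114.2, 31.3]
ee_rot: [-0.052, 0.999, 0.0, 0.0]
contact_force: [-0.8, 0.7, 4.1]
gripper_width: 24.4
grasp_force: 59.8
```

```bash
python3 plan.py
```

```text
t 6.8 pos [655.8 114.2  31.3] xyaw-180 5.9 tilt [0.001 0.   ] F [-0.8  0.7  4.1] w 24.4 g 59.8
```

Contact at 31.3 mm, as expected. I'll release, rise, and go to the 38 mm gouge.

Emit:
arm_command:
  rows:
    - [[0,0,0],[0,0,0]]
    - [[0,0,0],[0,0,0]]
    - [[0,0,0],[0,0,0]]
    - [[0,0,0],[0,0,0]]
  grip: 0.6

```text
clock: 7.2
position: [655.5, 113.8, 30.2]
ee_rot: [-0.052, 0.999, -0.0, -0.0]
contact_force: [0.3, 0.3, 0.1]
gripper_width: 51.4
grasp_force: 0.0
```

Emit:
arm_command:
  rows:
    - [[0,0,-0.1],[0,0,0]]
    - [[0,0,-0.25],[0,0,0]]
    - [[0,0,-0.4],[0,0,0]]
    - [[0,0,-0.45],[0,0,0]]
    - [[0,0,-0.45],[0,0,0]]

```text
clock: 7.7
position: [656.8, 114.4, 145.5]
ee_rot: [-0.052, 0.999, 0.001, 0.003]
contact_force: [-0.6, 0.7, -1.1]
gripper_width: 51.2
grasp_force: 0.0
```

```bash
python3 plan.py 540,250,140,-5 440.6,361.3,120,-14.5 440.6,361.3,50,-14.5
```

```text
t 7.7 pos [656.8 114.4 145.5] xyaw-180 5.9 tilt [0.005 0.002] F [-0.6  0.7 -1.1] w 51.2 g 0.0
540,250,140,-5 rows>= 3.6 [0.409, 0.588, 0.021] [0.001, 0.002, 0.061]
440.6,361.3,120,-14.5 rows>= 3.0 [0.435, 0.409, 0.08] [-0.0, -0.0, 0.053]
440.6,361.3,50,-14.5 rows>= 1.4 [-0.001, 0.0, 0.28] [-0.0, -0.0, -0.0]
```

Emit:
arm_command:
  rows:
    - [[0.1,0.15,0],[0,0,0.02]]
    - [[0.22,0.32,0.01],[0,0,0.04]]
    - [[0.34,0.49,0.02],[0,0,0.06]]
    - [[0.409,0.588,0.021],[0,0,0.061]]
    - [[0.409,0.588,0.021],[0,0,0.061]]

```text
clock: 8.2
position: [535.0, 251.6, 135.4]
ee_rot: [0.042, 0.999, -0.001, -0.002]
contact_force: [0.2, -0.1, -0.1]
gripper_width: 51.0
grasp_force: 0.0
```

Emit:
arm_command:
  rows:
    - [[0.12,0.12,0.02],[0,0,0.02]]
    - [[0.26,0.25,0.05],[0,0,0.04]]
    - [[0.435,0.409,0.08],[0,0,0.053]]
    - [[0.435,0.409,0.08],[0,0,0.053]]
    - [[0.435,0.409,0.08],[0,0,0.053]]

```text
clock: 8.7
position: [438.0, 361.2, 115.9]
ee_rot: [0.126, 0.992, -0.001, -0.001]
contact_force: [0.1, 0.2, 0.9]
gripper_width: 51.5
grasp_force: 0.0
```

Emit:
arm_command:
  rows:
    - [[0,0,0.1],[0,0,0]]
    - [[0,0,0.2],[0,0,0]]
    - [[0,0,0.28],[0,0,0]]
    - [[0,0,0.28],[0,0,0]]
    - [[0,0,0.28],[0,0,0]]

```text
clock: 9.2
position: [440.3, 359.9, 47.4]
ee_rot: [0.128, 0.992, -0.001, -0.0]
contact_force: [-0.2, -0.1, -0.0]
gripper_width: 50.6
grasp_force: 0.0
```

```bash
python3 plan.py 440.6,361.3,3,-14.5; python3 - <<'E'
from h import *
im,P=cloud('top')
a=cv2.resize(im[100:300,160:460],None,fx=1.3,fy=1.3)
im,_=arm.get_image('scene');b=cv2.resize(im[130:330,200:480],None,fx=1.3,fy=1.3)
cv2.imwrite('pics/p2.png',np.hstack([a,b]))
E
```

```text
t 9.2 pos [440.3 359.9  47.4] xyaw-180 -14.7 tilt [-0.    -0.001] F [-0.2 -0.1 -0. ] w 50.6 g 0.0
440.6,361.3,3,-14.5 rows>= 0.9 [0.0, 0.006, 0.178] [-0.0, -0.0, -0.001]
```

View pics/p2.png

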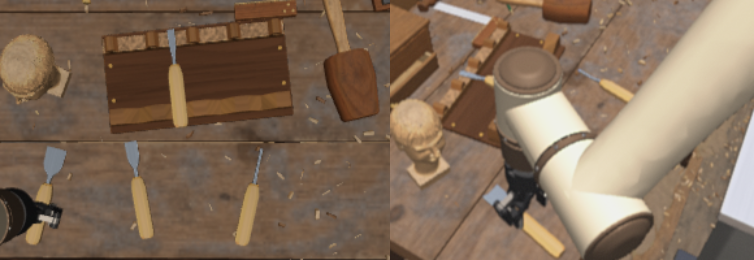

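The 14 mm gouge is seated in notch 2, with its handle at (178,95) and blade at (171,45). The gripper is over the 38 mm gouge.

Emit:
arm_command:
  rows:
    - [[0,0.004,0.09],[0,0,0]]
    - [[0,0.004,0.15],[0,0,0]]
    - [[0,0.004,0.178],[0,0,0]]
    - [[0,0.004,0.178],[0,0,0]]
    - [[0,0.004,0.178],[0,0,0]]

```text
clock: 9.8
position: [440.1, 362.6, 4.2]
ee_rot: [0.127, 0.992, 0.001, 0.001]
contact_force: [-0.7, 0.1, -0.0]
gripper_width: 51.1
grasp_force: 0.0
```

Emit:
arm_command:
  rows:
    - [[0,0,0],[0,0,0]]
    - [[0,0,0],[0,0,0]]
    - [[0,0,0],[0,0,0]]
    - [[0,0,0],[0,0,0]]
    - [[0,0,0],[0,0,0]]
  grip: 0

```text
clock: 10.3
position: [440.1, 362.7, 4.4]
ee_rot: [0.127, 0.992, 0.001, 0.001]
contact_force: [-0.7, 0.4, 5.2]
gripper_width: 24.4
grasp_force: 59.8
```

```bash
python3 plan.py 440.6,361.3,150,-6 520,160,150,3 672.2,-34.9,140,6 672.2,-34.9,50,6
```

```text
t 10.3 pos [440.1 362.7   4.4] xyaw-180 -14.6 tilt [0.001 0.001] F [-0.7  0.4  5.2] w 24.4 g 59.8
440.6,361.3,150,-6 rows>= 2.9 [-0.004, -0.004, -0.582] [0.001, 0.0, -0.048]
520,160,150,3 rows>= 4.3 [-0.399, -0.768, 0.001] [-0.001, 0.0, -0.05]
672.2,-34.9,140,6 rows>= 4.9 [-0.566, -0.811, 0.04] [0.0, 0.0, -0.016]
672.2,-34.9,50,6 rows>= 1.8 [0.001, -0.001, 0.36] [0.0, 0.0, -0.0]
```

Emit:
arm_command:
  rows:
    - [[0,0,-0.1],[0,0,0]]
    - [[0,0,-0.25],[0,0,-0.02]]
    - [[0,0,-0.42],[0,0,-0.04]]
    - [[-0.004,-0.004,-0.55],[0,0,-0.048]]
    - [[-0.004,-0.004,-0.582],[0,0,-0.048]]

```text
clock: 10.8
position: [441.6, 362.2, 152.8]
ee_rot: [0.052, 0.999, 0.003, 0.002]
contact_force: [0.3, 0.6, -0.7]
gripper_width: 24.4
grasp_force: 59.4
```

Emit:
arm_command:
  rows:
    - [[-0.07,-0.13,0],[0,0,-0.01]]
    - [[-0.16,-0.3,0],[0,0,-0.02]]
    - [[-0.25,-0.48,0],[0,0,-0.03]]
    - [[-0.33,-0.64,0],[0,0,-0.04]]
    - [[-0.399,-0.768,0],[0,0,-0.05]]

```text
clock: 11.3
position: [518.8, 156.8, 147.0]
ee_rot: [-0.026, 1.0, -0.001, -0.002]
contact_force: [1.2, 1.0, -1.8]
gripper_width: 24.6
grasp_force: 59.4
```

Emit:
arm_command:
  rows:
    - [[-0.11,-0.16,0],[0,0,-0.004]]
    - [[-0.22,-0.32,0.01],[0,0,-0.008]]
    - [[-0.33,-0.47,0.02],[0,0,-0.012]]
    - [[-0.43,-0.62,0.03],[0,0,-0.016]]
    - [[-0.52,-0.745,0.04],[0,0,-0.016]]

```text
clock: 11.8
position: [659.3, -21.7, 136.2]
ee_rot: [-0.051, 0.999, 0.0, -0.002]
contact_force: [0.9, 1.6, -1.2]
gripper_width: 25.0
grasp_force: 59.4
```

Emit:
arm_command:
  rows:
    - [[-0.03,-0.045,0.01],[0,0,0]]
    - [[-0.046,-0.066,0.02],[0,0,0]]
    - [[-0.046,-0.066,0.02],[0,0,0]]

```text
clock: 12.1
position: [671.5, -34.8, 131.7]
ee_rot: [-0.051, 0.999, 0.0, -0.002]
contact_force: [-0.7, 0.4, -1.2]
gripper_width: 24.2
grasp_force: 59.4
```

```bash
python3 plan.py 672.2,-34.9,60,6 672.2,-34.9,38,6
```

```text
t 12.1 pos [671.5 -34.8 131.7] xyaw-180 5.9 tilt [-0.003  0.   ] F [-0.7  0.4 -1.2] w 24.2 g 59.4
672.2,-34.9,60,6 rows>= 1.4 [-0.004, -0.001, 0.287] [0.0, -0.001, -0.001]
672.2,-34.9,38,6 rows>= 0.4 [0.0, 0.0, 0.088] [0.0, -0.0, 0.0]
```

Emit:
arm_command:
  rows:
    - [[0,0,0.12],[0,0,0]]
    - [[-0.002,0,0.23],[0,0,0]]
    - [[-0.002,0,0.287],[0,0,0]]
    - [[-0.002,0,0.287],[0,0,0]]
    - [[-0.002,0,0.287],[0,0,0]]

```text
clock: 12.6
position: [673.5, -34.0, 62.9]
ee_rot: [-0.053, 0.999, -0.0, 0.001]
contact_force: [0.3, -0.5, -0.4]
gripper_width: 24.5
grasp_force: 59.4
```

Emit:
arm_command:
  rows:
    - [[0,0,0.04],[0,0,0]]
    - [[0,0,0.07],[0,0,0]]
    - [[0,0,0.088],[0,0,0]]
    - [[0,0,0.088],[0,0,0]]

```text
clock: 13.0
position: [672.4, -34.9, 39.0]
ee_rot: [-0.052, 0.999, -0.0, -0.001]
contact_force: [-0.9, -0.3, -2.0]
gripper_width: 24.6
grasp_force: 59.4
```

```bash
python3 plan.py 672.2,-34.9,33,6
```

```text
t 13.0 pos [672.4 -34.9  39. ] xyaw-180 5.9 tilt [-0.002 -0.   ] F [-0.9 -0.3 -2. ] w 24.6 g 59.4
672.2,-34.9,33,6 rows>= 0.1 [0.001, 0.0, 0.024] [0.0, -0.001, -0.0]
```

Emit:
arm_command:
  rows:
    - [[0,0,0.008],[0,0,0]]
    - [[0,0,0.016],[0,0,0]]
    - [[0,0,0.022],[0,0,0]]
    - [[0,0,0.022],[0,0,0]]

```text
clock: 13.4
position: [672.9, -34.8, 34.2]
ee_rot: [-0.052, 0.999, 0.0, -0.0]
contact_force: [-0.4, 0.5, -2.0]
gripper_width: 24.5
grasp_force: 59.4
```

Emit:
arm_command:
  rows:
    - [[0,0,0.004],[0,0,0]]
    - [[0,0,0.008],[0,0,0]]
    - [[0,0,0.008],[0,0,0]]

```text
clock: 13.7
position: [673.2, -34.8, 33.5]
ee_rot: [-0.052, 0.999, -0.0, 0.0]
contact_force: [-2.2, 0.7, 4.8]
gripper_width: 24.3
grasp_force: 60.1
```

Emit:
arm_command:
  rows:
    - [[0,0,0],[0,0,0]]
    - [[0,0,0],[0,0,0]]
    - [[0,0,0],[0,0,0]]
    - [[0,0,0],[0,0,0]]
  grip: 0.6

```text
clock: 14.1
position: [673.0, -34.7, 32.2]
ee_rot: [-0.052, 0.999, 0.0, -0.0]
contact_force: [0.1, -0.6, -0.9]
gripper_width: 51.1
grasp_force: 0.0
```

Emit:
arm_command:
  rows:
    - [[0,0,-0.1],[0,0,0]]
    - [[0,0,-0.25],[0,0,0]]
    - [[0,0,-0.4],[0,0,0]]
    - [[0,0,-0.45],[0,0,0]]
    - [[0,0,-0.45],[0,0,0]]

```text
clock: 14.6
position: [674.4, -34.6, 147.7]
ee_rot: [-0.052, 0.999, 0.0, 0.003]
contact_force: [0.6, -0.3, -0.2]
gripper_width: 50.6
grasp_force: 0.0
```

```bash
python3 plan.py 560,75,140,7 454.4,182.7,120,9.5 454.4,182.7,50,9.5
```

```text
t 14.6 pos [674.4 -34.6 147.7] xyaw-180 5.9 tilt [0.006 0.001] F [ 0.6 -0.3 -0.2] w 50.6 g 0.0
560,75,140,7 rows>= 3.2 [0.41, 0.483, 0.029] [0.0, 0.002, -0.006]
454.4,182.7,120,9.5 rows>= 3.0 [0.366, 0.48, 0.08] [0.0, -0.0, -0.014]
454.4,182.7,50,9.5 rows>= 1.4 [0.0, -0.001, 0.28] [0.0, -0.0, 0.0]
```

Emit:
arm_command:
  rows:
    - [[0.12,0.14,0.01],[0,0,0]]
    - [[0.25,0.29,0.02],[0,0,-0.004]]
    - [[0.36,0.42,0.03],[0,0,-0.006]]
    - [[0.41,0.483,0.029],[0,0,-0.006]]
    - [[0.41,0.483,0.029],[0,0,-0.006]]

```text
clock: 15.1
position: [555.6, 76.0, 136.0]
ee_rot: [-0.063, 0.998, -0.0, -0.002]
contact_force: [0.9, 0.7, 0.1]
gripper_width: 51.3
grasp_force: 0.0
```

Emit:
arm_command:
  rows:
    - [[0.11,0.14,0.02],[0,0,0]]
    - [[0.22,0.29,0.04],[0,0,-0.007]]
    - [[0.32,0.42,0.06],[0,0,-0.014]]
    - [[0.366,0.48,0.08],[0,0,-0.014]]
    - [[0.366,0.48,0.08],[0,0,-0.014]]

```text
clock: 15.6
position: [451.4, 183.1, 116.1]
ee_rot: [-0.084, 0.996, -0.001, -0.002]
contact_force: [0.3, -0.4, -0.7]
gripper_width: 51.2
grasp_force: 0.0
```

Emit:
arm_command:
  rows:
    - [[0,0,0.1],[0,0,0]]
    - [[0,0,0.2],[0,0,0]]
    - [[0,0,0.28],[0,0,0]]
    - [[0,0,0.28],[0,0,0]]
    - [[0,0,0.28],[0,0,0]]

```text
clock: 16.1
position: [453.9, 182.0, 47.3]
ee_rot: [-0.083, 0.997, -0.0, -0.0]
contact_force: [-0.1, -0.1, 1.2]
gripper_width: 51.2
grasp_force: 0.0
```

```bash
python3 plan.py 454.4,182.7,3,9.5
```

```text
t 16.1 pos [453.9 182.   47.3] xyaw-180 9.5 tilt [-0.001 -0.001] F [-0.1 -0.1  1.2] w 51.2 g 0.0
454.4,182.7,3,9.5 rows>= 0.9 [-0.003, 0.002, 0.177] [-0.0, -0.0, -0.0]
```

Emit:
arm_command:
  rows:
    - [[-0.002,0.002,0.09],[0,0,0]]
    - [[-0.002,0.002,0.15],[0,0,0]]
    - [[-0.002,0.002,0.177],[0,0,0]]
    - [[-0.002,0.002,0.177],[0,0,0]]
    - [[-0.002,0.002,0.177],[0,0,0]]

```text
clock: 16.6
position: [454.3, 183.7, 4.3]
ee_rot: [-0.083, 0.997, 0.0, 0.001]
contact_force: [0.5, -0.6, 0.3]
gripper_width: 51.0
grasp_force: 0.0
```

Emit:
arm_command:
  rows:
    - [[0,0,0],[0,0,0]]
    - [[0,0,0],[0,0,0]]
    - [[0,0,0],[0,0,0]]
    - [[0,0,0],[0,0,0]]
    - [[0,0,0],[0,0,0]]
  grip: 0

```text
clock: 17.1
position: [454.1, 183.6, 4.6]
ee_rot: [-0.083, 0.997, 0.0, 0.001]
contact_force: [-1.4, -0.7, 5.0]
gripper_width: 24.6
grasp_force: 58.9
```

```bash
python3 plan.py 454.4,182.7,150,7 560,110,150,6 664.4,39.7,140,6 664.4,39.7,60,6
```

```text
t 17.1 pos [454.1 183.6   4.6] xyaw-180 9.6 tilt [0.002 0.001] F [-1.4 -0.7  5. ] w 24.6 g 58.9
454.4,182.7,150,7 rows>= 2.9 [-0.002, -0.004, -0.582] [0.0, 0.001, 0.014]
560,110,150,6 rows>= 2.6 [-0.383, -0.34, -0.001] [0.0, -0.0, 0.006]
664.4,39.7,140,6 rows>= 2.5 [-0.386, -0.323, 0.04] [0.0, -0.0, -0.0]
664.4,39.7,60,6 rows>= 1.6 [-0.001, -0.0, 0.32] [0.0, -0.0, -0.0]
```

Emit:
arm_command:
  rows:
    - [[0,0,-0.1],[0,0,0]]
    - [[0,0,-0.25],[0,0,0.007]]
    - [[0,0,-0.42],[0,0,0.014]]
    - [[-0.002,-0.004,-0.55],[0,0,0.014]]
    - [[-0.002,-0.004,-0.582],[0,0,0.014]]

```text
clock: 17.6
position: [455.9, 183.6, 153.1]
ee_rot: [-0.061, 0.998, 0.002, 0.004]
contact_force: [-0.4, 0.9, -1.6]
gripper_width: 24.2
grasp_force: 59.5
```

Emit:
arm_command:
  rows:
    - [[-0.08,-0.07,0],[0,0,0]]
    - [[-0.17,-0.15,0],[0,0,0.003]]
    - [[-0.26,-0.23,0],[0,0,0.006]]
    - [[-0.34,-0.3,0],[0,0,0.006]]
    - [[-0.383,-0.34,0],[0,0,0.006]]

```text
clock: 18.1
position: [560.1, 108.5, 147.4]
ee_rot: [-0.051, 0.999, -0.0, -0.001]
contact_force: [0.6, 0.3, -1.9]
gripper_width: 24.2
grasp_force: 59.4
```

Emit:
arm_command:
  rows:
    - [[-0.09,-0.08,0.01],[0,0,0]]
    - [[-0.19,-0.16,0.02],[0,0,0]]
    - [[-0.29,-0.24,0.03],[0,0,0]]
    - [[-0.36,-0.3,0.04],[0,0,0]]
    - [[-0.386,-0.323,0.04],[0,0,0]]

```text
clock: 18.6
position: [664.2, 38.2, 136.8]
ee_rot: [-0.051, 0.999, -0.0, -0.001]
contact_force: [-1.2, 1.1, -1.5]
gripper_width: 24.5
grasp_force: 59.4
```

Emit:
arm_command:
  rows:
    - [[0,0,0.1],[0,0,0]]
    - [[0,0,0.2],[0,0,0]]
    - [[0,0,0.3],[0,0,0]]
    - [[0,0,0.32],[0,0,0]]
    - [[0,0,0.32],[0,0,0]]

```text
clock: 19.1
position: [662.8, 39.6, 58.0]
ee_rot: [-0.052, 0.999, -0.0, -0.001]
contact_force: [-0.1, -0.3, -0.7]
gripper_width: 24.6
grasp_force: 59.4
```

```bash
python3 plan.py 664.4,39.7,38,6 664.4,39.7,33,6
```

```text
t 19.1 pos [662.8  39.6  58. ] xyaw-180 6.0 tilt [-0.003 -0.001] F [-0.1 -0.3 -0.7] w 24.6 g 59.4
664.4,39.7,38,6 rows>= 0.4 [-0.006, -0.0, 0.08] [-0.0, -0.001, -0.0]
664.4,39.7,33,6 rows>= 0.1 [-0.0, -0.0, 0.02] [-0.0, 0.0, -0.0]
```

Emit:
arm_command:
  rows:
    - [[-0.004,0,0.04],[0,0,0]]
    - [[-0.005,0,0.07],[0,0,0]]
    - [[-0.005,0,0.085],[0,0,0]]
    - [[-0.005,0,0.085],[0,0,0]]

```text
clock: 19.5
position: [664.8, 39.4, 37.2]
ee_rot: [-0.052, 0.999, -0.0, -0.0]
contact_force: [-0.4, 0.9, -1.7]
gripper_width: 24.4
grasp_force: 59.4
```

Emit:
arm_command:
  rows:
    - [[0,0,0.006],[0,0,0]]
    - [[0,0,0.012],[0,0,0]]
    - [[0,0,0.016],[0,0,0]]
    - [[0,0,0.016],[0,0,0]]

```text
clock: 19.9
position: [665.5, 39.6, 34.3]
ee_rot: [-0.052, 0.999, 0.0, 0.0]
contact_force: [-0.3, 0.3, 0.9]
gripper_width: 24.4
grasp_force: 59.6
```

Emit:
arm_command:
  rows:
    - [[0,0,0.003],[0,0,0]]
    - [[0,0,0.005],[0,0,0]]
    - [[0,0,0.005],[0,0,0]]

```text
clock: 20.2
position: [665.5, 39.8, 34.1]
ee_rot: [-0.052, 0.999, 0.0, 0.001]
contact_force: [-2.8, 0.9, 6.6]
gripper_width: 24.7
grasp_force: 60.3
```

Emit:
arm_command:
  rows:
    - [[0,0,0],[0,0,0]]
    - [[0,0,0],[0,0,0]]
    - [[0,0,0],[0,0,0]]
    - [[0,0,0],[0,0,0]]
  grip: 0.6

```text
clock: 20.6
position: [665.1, 39.3, 32.2]
ee_rot: [-0.052, 0.999, -0.0, -0.0]
contact_force: [0.3, 0.6, 0.2]
gripper_width: 51.3
grasp_force: 0.0
```

Emit:
arm_command:
  rows:
    - [[0,0,-0.1],[0,0,0]]
    - [[0,0,-0.25],[0,0,0]]
    - [[0,0,-0.4],[0,0,0]]
    - [[0,0,-0.45],[0,0,0]]
    - [[0,0,-0.45],[0,0,0]]

```text
clock: 21.1
position: [666.4, 39.7, 147.5]
ee_rot: [-0.052, 0.999, 0.001, 0.003]
contact_force: [-0.8, -0.7, -1.2]
gripper_width: 50.9
grasp_force: 0.0
```

```bash
python3 plan.py 540,8,140,-3 441.8,-18.2,120,-12 441.8,-18.2,50,-12
```

```text
t 21.1 pos [666.4  39.7 147.5] xyaw-180 5.9 tilt [0.005 0.001] F [-0.8 -0.7 -1.2] w 50.9 g 0.0
540,8,140,-3 rows>= 2.6 [0.516, -0.074, 0.027] [0.0, 0.002, 0.05]
441.8,-18.2,120,-12 rows>= 2.1 [0.387, -0.126, 0.081] [0.0, -0.0, 0.05]
441.8,-18.2,50,-12 rows>= 1.4 [-0.001, 0.0, 0.28] [0.0, -0.0, -0.0]
```

Emit:
arm_command:
  rows:
    - [[0.12,-0.02,0.01],[0,0,0.01]]
    - [[0.27,-0.04,0.02],[0,0,0.03]]
    - [[0.42,-0.06,0.03],[0,0,0.05]]
    - [[0.516,-0.074,0.027],[0,0,0.05]]
    - [[0.516,-0.074,0.027],[0,0,0.05]]

```text
clock: 21.6
position: [534.2, 6.6, 136.2]
ee_rot: [0.027, 1.0, -0.0, -0.003]
contact_force: [0.3, 0.6, 0.2]
gripper_width: 51.4
grasp_force: 0.0
```

Emit:
arm_command:
  rows:
    - [[0.11,-0.03,0.02],[0,0,0.01]]
    - [[0.22,-0.07,0.04],[0,0,0.03]]
    - [[0.33,-0.1,0.06],[0,0,0.05]]
    - [[0.387,-0.126,0.081],[0,0,0.05]]
    - [[0.387,-0.126,0.081],[0,0,0.05]]

```text
clock: 22.1
position: [437.8, -19.3, 116.2]
ee_rot: [0.105, 0.994, -0.001, -0.002]
contact_force: [0.3, 0.2, -0.3]
gripper_width: 50.9
grasp_force: 0.0
```

Emit:
arm_command:
  rows:
    - [[0,0,0.1],[0,0,0]]
    - [[0,0,0.2],[0,0,0]]
    - [[0,0,0.28],[0,0,0]]
    - [[0,0,0.28],[0,0,0]]
    - [[0,0,0.28],[0,0,0]]

```text
clock: 22.6
position: [441.5, -18.3, 47.6]
ee_rot: [0.105, 0.994, -0.0, -0.0]
contact_force: [0.2, -0.4, -0.0]
gripper_width: 51.4
grasp_force: 0.0
```

```bash
python3 plan.py 441.8,-18.2,3,-12
```

```text
t 22.6 pos [441.5 -18.3  47.6] xyaw-180 -12.0 tilt [-0.001 -0.001] F [ 0.2 -0.4 -0. ] w 51.4 g 0.0
441.8,-18.2,3,-12 rows>= 0.9 [-0.001, 0.001, 0.179] [-0.0, -0.0, -0.0]
```

Emit:
arm_command:
  rows:
    - [[0,0,0.09],[0,0,0]]
    - [[0,0,0.15],[0,0,0]]
    - [[0,0,0.178],[0,0,0]]
    - [[0,0,0.178],[0,0,0]]
    - [[0,0,0.178],[0,0,0]]

```text
clock: 23.1
position: [441.4, -18.3, 4.2]
ee_rot: [0.105, 0.994, 0.0, 0.001]
contact_force: [0.2, 0.8, 0.4]
gripper_width: 51.1
grasp_force: 0.0
```

Emit:
arm_command:
  rows:
    - [[0,0,0],[0,0,0]]
    - [[0,0,0],[0,0,0]]
    - [[0,0,0],[0,0,0]]
    - [[0,0,0],[0,0,0]]
    - [[0,0,0],[0,0,0]]
  grip: 0

```text
clock: 23.6
position: [441.1, -18.3, 4.5]
ee_rot: [0.105, 0.994, 0.0, 0.001]
contact_force: [-0.6, 0.5, 5.5]
gripper_width: 24.2
grasp_force: 59.0
```

```bash
python3 plan.py 441.8,-18.2,150,-5 545,85,150,3 648.7,188.9,140,6 648.7,188.9,60,6
```

```text
t 23.6 pos [441.1 -18.3   4.5] xyaw-180 -12.0 tilt [0.002 0.   ] F [-0.6  0.5  5.5] w 24.2 g 59.0
441.8,-18.2,150,-5 rows>= 2.9 [-0.003, 0.002, -0.582] [0.0, 0.001, -0.039]
545,85,150,3 rows>= 2.9 [-0.376, 0.447, -0.0] [0.0, -0.0, -0.045]
648.7,188.9,140,6 rows>= 2.9 [-0.436, 0.393, 0.04] [0.0, -0.0, -0.016]
648.7,188.9,60,6 rows>= 1.6 [-0.0, -0.001, 0.32] [0.0, -0.0, -0.0]
```

Emit:
arm_command:
  rows:
    - [[0,0,-0.1],[0,0,0]]
    - [[0,0,-0.25],[0,0,-0.02]]
    - [[0,0,-0.42],[0,0,-0.035]]
    - [[-0.003,0.002,-0.55],[0,0,-0.039]]
    - [[-0.003,0.002,-0.582],[0,0,-0.039]]

```text
clock: 24.1
position: [443.4, -17.7, 153.0]
ee_rot: [0.044, 0.999, 0.001, 0.004]
contact_force: [0.2, 0.0, -1.7]
gripper_width: 24.3
grasp_force: 59.8
```

Emit:
arm_command:
  rows:
    - [[-0.07,0.09,0],[0,0,-0.01]]
    - [[-0.16,0.19,0],[0,0,-0.02]]
    - [[-0.25,0.3,0],[0,0,-0.03]]
    - [[-0.33,0.39,0],[0,0,-0.045]]
    - [[-0.376,0.447,0],[0,0,-0.045]]

```text
clock: 24.6
position: [545.5, 86.1, 147.5]
ee_rot: [-0.027, 1.0, -0.0, -0.001]
contact_force: [0.2, -0.1, -1.2]
gripper_width: 24.4
grasp_force: 59.7
```

Emit:
arm_command:
  rows:
    - [[-0.1,0.09,0.01],[0,0,-0.004]]
    - [[-0.21,0.19,0.02],[0,0,-0.008]]
    - [[-0.32,0.29,0.03],[0,0,-0.016]]
    - [[-0.41,0.37,0.04],[0,0,-0.016]]
    - [[-0.436,0.393,0.04],[0,0,-0.016]]

```text
clock: 25.1
position: [649.0, 190.5, 136.0]
ee_rot: [-0.052, 0.999, -0.0, -0.001]
contact_force: [-1.1, -1.2, -2.0]
gripper_width: 24.4
grasp_force: 59.7
```

Emit:
arm_command:
  rows:
    - [[0,0,0.1],[0,0,0]]
    - [[0,0,0.2],[0,0,0]]
    - [[0,0,0.3],[0,0,0]]
    - [[0,0,0.32],[0,0,0]]
    - [[0,0,0.32],[0,0,0]]

```text
clock: 25.6
position: [647.3, 187.9, 57.5]
ee_rot: [-0.052, 0.999, -0.001, -0.002]
contact_force: [0.6, 0.4, -0.7]
gripper_width: 24.5
grasp_force: 59.7
```

```bash
python3 plan.py 648.7,188.9,38,6 648.7,188.9,33,6
```

```text
t 25.6 pos [647.3 187.9  57.5] xyaw-180 5.9 tilt [-0.003 -0.002] F [ 0.6  0.4 -0.7] w 24.5 g 59.7
648.7,188.9,38,6 rows>= 0.4 [-0.006, 0.003, 0.078] [-0.0, -0.001, -0.0]
648.7,188.9,33,6 rows>= 0.1 [-0.0, 0.0, 0.02] [-0.0, -0.0, -0.0]
```

Emit:
arm_command:
  rows:
    - [[-0.004,0.002,0.04],[0,0,0]]
    - [[-0.004,0.002,0.07],[0,0,0]]
    - [[-0.004,0.002,0.082],[0,0,0]]
    - [[-0.004,0.002,0.082],[0,0,0]]

```text
clock: 26.0
position: [649.0, 189.2, 38.1]
ee_rot: [-0.052, 0.999, -0.0, -0.0]
contact_force: [-0.1, 0.5, -1.1]
gripper_width: 24.3
grasp_force: 59.7
```

Emit:
arm_command:
  rows:
    - [[0,0,0.006],[0,0,0]]
    - [[0,0,0.012],[0,0,0]]
    - [[0,0,0.016],[0,0,0]]
    - [[0,0,0.016],[0,0,0]]

```text
clock: 26.4
position: [649.2, 189.3, 34.4]
ee_rot: [-0.052, 0.999, -0.0, -0.0]
contact_force: [-0.3, -0.1, -1.1]
gripper_width: 24.6
grasp_force: 59.7
```

Emit:
arm_command:
  rows:
    - [[0,0,0.004],[0,0,0]]
    - [[0,0,0.007],[0,0,0]]
    - [[0,0,0.007],[0,0,0]]

```text
clock: 26.7
position: [649.6, 189.1, 33.7]
ee_rot: [-0.052, 0.999, -0.0, 0.0]
contact_force: [-0.5, -2.0, 4.5]
gripper_width: 24.1
grasp_force: 60.4
```

Emit:
arm_command:
  rows:
    - [[0,0,0],[0,0,0]]
    - [[0,0,0],[0,0,0]]
    - [[0,0,0],[0,0,0]]
    - [[0,0,0],[0,0,0]]
  grip: 0.6

```text
clock: 27.1
position: [649.3, 189.5, 32.4]
ee_rot: [-0.052, 0.999, 0.0, -0.0]
contact_force: [-0.3, -0.0, 0.2]
gripper_width: 50.8
grasp_force: 0.0
```

Emit:
arm_command:
  rows:
    - [[0,0,-0.1],[0,0,0]]
    - [[0,0,-0.25],[0,0,0]]
    - [[0,0,-0.45],[0,0,0]]
    - [[0,0,-0.6],[0,0,0]]
    - [[0,0,-0.6],[0,0,0]]

```text
clock: 27.6
position: [652.8, 190.6, 190.6]
ee_rot: [-0.052, 0.999, 0.002, 0.007]
contact_force: [-0.3, -0.1, 0.0]
gripper_width: 51.1
grasp_force: 0.0
```

Emit:
arm_command:
  rows:
    - [[0.2,0,0],[0,0,0]]
    - [[0.4,0,0],[0,0,0]]
    - [[0.6,0,0],[0,0,0]]
    - [[0.8,0,0],[0,0,0]]
    - [[0.9,0,0],[0,0,0]]

```text
clock: 28.1
position: [421.7, 164.7, 182.1]
ee_rot: [-0.052, 0.999, -0.0, -0.001]
contact_force: [0.2, -0.1, 0.4]
gripper_width: 51.4
grasp_force: 0.0
```

```bash
python3 plan.py; python3 - <<'E'
from h import *
im,P=cloud('top')
a=cv2.resize(im[90:240,160:460],None,fx=2.6,fy=2.6);cv2.imwrite('pics/f.png',a)
rp=np.array([614.7,72.2]);t=np.radians(6.01);Rm=np.array([[np.cos(t),-np.sin(t)],[np.sin(t),np.cos(t)]])
L=(P[...,:2]-rp)@Rm;z=P[...,2]
for y in(112.5,37.5,-37.5,-112.5):
    m=(np.abs(L[...,1]-y)<20)&(z>41);o=[]
    for x0 in(-30,-15,0,15,30,45,60,75,100,115,130,145):
        k=(np.abs(L[...,0]-x0)<6)&(np.abs(L[...,1]-y)<(8 if -20<x0<20 else 20))&(z>34);o.append((x0,int(np.percentile(z[k],80)),round(float(L[...,1][k].mean()-y),1)) if k.any() else(x0,))
    print(y,o)
E
```

```text
t 28.1 pos [421.7 164.7 182.1] xyaw-180 6.0 tilt [-0.002 -0.   ] F [ 0.2 -0.1  0.4] w 51.4 g 0.0
112.5 [(-30, 52, -0.4), (-15, 56, -0.7), (0, 56, 0.3), (15, 56, -0.5), (30, 55, -0.9), (45, 55, -1.4), (60, 55, -1.4), (75, 53, -0.4), (100, 42, -0.5), (115, 39, -1.4), (130, 38, 0.6), (145, 38, 0.5)]
37.5 [(-30, 52, -1.2), (-15, 56, -0.0), (0, 56, 0.1), (15, 56, -0.7), (30, 55, -0.3), (45, 54, -0.7), (60, 54, -0.3), (75, 52, 0.2), (100, 43, 0.9), (115, 40, -0.4), (130, 39, 0.4), (145, 40, -0.5)]
-37.5 [(-30, 53, 0.3), (-15, 55, 0.6), (0, 56, -0.3), (15, 56, 0.1), (30, 55, 0.3), (45, 55, 0.9), (60, 55, 0.2), (75, 53, 0.8), (100, 43, 0.3), (115, 41, 1.5), (130, 41, -0.7), (145, 41, 0.9)]
-112.5 [(-30, 52, 0.9), (-15, 56, -0.0), (0, 55, 0.0), (15, 56, 0.4), (30, 56, 0.9), (45, 55, 1.2), (60, 55, 0.6), (75, 53, 0.1), (100, 43, 0.8), (115, 43, -0.9), (130, 42, 0.4), (145, 42, 0.2)]
```

View pics/f.png

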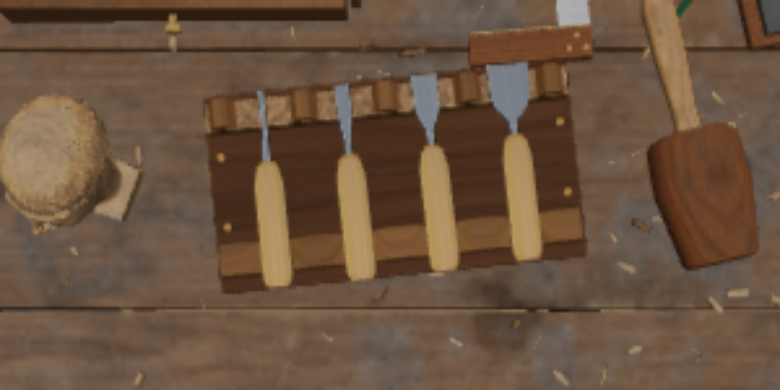

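All four gouges lie level and centred: 6, 14, 24, 38 from the head at (60,160) to the mallet at (700,190). The handle tops measure 55 mm high, which is the seated height. The head and mallet haven't moved, so I'm handing in.

```bash
python3 -c "
from bench import arm
print(arm.job_done())"
```

```text
the job is handed in; nothing more can be done
None
```

All four gouges are seated level in the rest, one to a notch, ordered 6, 14, 24, 38 mm from the carved head to the mallet; the job was handed in at about 28 s, and no verdict came back.

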